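# Lay out the piled heels on their shoes

## Robot

A 6-joint arm with a two-finger parallel gripper is mounted at the origin on the work surface. World frame = base frame: x ahead of the robot, y to its left, z up, the work surface at z = 0. Lengths are in m, angles in rad, forces in N, time in s.
With the tool pointing down it reaches from about 0.225 to 0.875 m from the base axis. Payload 3.4 kg.
Tool frame: the origin (TCP) lies midway between the tips of the shut fingers; the grasp point (between the pads) lies 19 mm behind it; z points along the fingers, y is the line along which they close (so a half turn about z gives the same grasp; the last joint's range is limited). The gripper opens to 85 mm and grips with 20 to 120 N. Pads are 22 mm wide; open, the fingers measure 114 mm over their backs; the gripper's body (76 mm by 85 mm) begins 54 mm behind the grasp point. The pads swing forward as they close: fully open they stand 13 mm farther back than shut.
Start: joints at [-1.338, 0.276, 1.505, -0, 1.361, -0.121], TCP at [0.199, -0.539, 0.203] pointing down, gripper open.
Joint ranges: [-2.89, 2.89], [-0.75, 2.08], [0.22, 2.7], [-1.18, 4.32], [0.11, 2.71], [-2.7, 2.7]. Speed limits (rad/s): [2.57, 2.57, 3.14, 3.14, 3.14, 3.14].

## Interface

Orientations are given as a 3x3 rotation matrix whose columns are the frame's x, y, z axes.
In Python, from plant import robot gives the robot as it stands. Calls block until the motion is done:
- robot.move_pose(position, orientation): joint-space move of the TCP to a pose.
- robot.move_linear(position, vel=0.15, attitude=None): straight line of the TCP; attitude=None keeps the orientation; vel is the mean speed in m/s.
- robot.move_joints(angles): joint-space move.
- robot.gripper_open() and robot.grasp(grasp_force=None): open the fingers fully, or close them until they stop; grasp_force is the grip in N (None keeps the last).
- robot.hold(seconds).
- robot.inverse_kinematics(position, orientation): joint angles nearest the present ones, or None.
- robot.observe(): the state.
- robot.snapshot(name): name is "side" or "top"; returns (picture, depth): 420x560x3 uint8, blue, green, red; 420x560 float32, m along the optical axis (not along the pixel's ray), 0 where there is no reading.
- robot.camera_model(name): a dict with "K" (3x3 intrinsics, pixels), "k1" (the pictures are not rectified: a ray, as slopes to the right and down, at radius r is drawn at 1 + k1 r^2 times it, then the intrinsics apply), "xyz" and "orientation" of the camera in the world. Camera axes: x right, y down, z forward; pixel columns grow to the right and rows downward; lengths in m; the calibration is good to about 2 mm. A picture is of the moment at which its call begins. camera_model takes no time and is no camera call.
A pose or a line that the arm cannot do raises robot.Unreachable and nothing moves.
- robot.job_done(): hands the job in; it is judged then, once.
The state is a dict: "t": time; "qpos": joint angles; "qvel": joint speeds; "effort": joint torques, N m; "ee_pos": TCP position; "tool_rot": TCP orientation; "force": force on the tool from outside, world axes, zero at the start; "torque": the same for the moment, N m; "opening": finger opening in m; "grasp_force": force on a finger pad.
Only numpy, scipy, OpenCV 4.12 (cv2) and the standard library are available. Lean on these libraries where they do the work, as an engineer would, in place of code of your own. Each camera call takes 0.05 s, during which the arm holds its last target. There are 200 camera calls.

## Task

Take the pile on the cutting block apart: stand the little tin of tacks upright in the open drawer of the grey toolbox, and lay each of the three heels, rubber upward, on the bare heel seat of the upturned shoe that it fits, lined up with the seat's outline and with the heel's straight edge towards the toe. Leave the hammer and the dauber where they lie.

Things in the scene. Friction and masses are not known exactly. Their poses are not given: they have to be found in the camera images.
- tack_tin: small round tin with a ribbed yellow twist cap, on top of the pile; diameter 36, height 24 mm, 50 g; origin at the centre of its underside, z up
- heel_child: the smallest of three D-shaped heels, tan leather lifts with a black rubber top; 46 mm wide (y), 48 long (x), 18 thick; starts rubber up in the pile, on the middle heel; origin: centre of its underside (mid length, mid width), x towards the straight front edge (round end at -x), z up through the rubber; its sides, gripped across y, are straight and parallel from mid length forward
- heel_woman: the middle of three D-shaped heels, tan leather lifts with a black rubber top; 56 mm wide (y), 58 long (x), 24 thick; starts rubber up in the pile, on the largest heel; origin: centre of its underside (mid length, mid width), x towards the straight front edge (round end at -x), z up through the rubber; its sides, gripped across y, are straight and parallel from mid length forward
- heel_man: the largest of three D-shaped heels, tan leather lifts with a black rubber top; 66 mm wide (y), 70 long (x), 24 thick; starts rubber up in the pile, on the cutting block; origin: centre of its underside (mid length, mid width), x towards the straight front edge (round end at -x), z up through the rubber; its sides, gripped across y, are straight and parallel from mid length forward
- shoe_man: the largest of three heelless brown shoes, sole up on a fixed chrome last; sole 292 by 104 mm; origin: centre of the last's round foot on the bench, x to the toe, z up. Its bare heel seat, a level tan D 66 wide, 70 long (round end back), is centred at x -55, y 0, z 120 mm in this frame; from 10 mm ahead of it the sole climbs to the ball, 24 mm above the seat
- shoe_woman: the middle of three heelless brown shoes, sole up on a fixed chrome last; sole 248 by 86 mm; origin: centre of the last's round foot on the bench, x to the toe, z up. Its bare heel seat, a level tan D 56 wide, 58 long (round end back), is centred at x -45, y 0, z 112 mm in this frame; from 10 mm ahead of it the sole climbs to the ball, 24 mm above the seat
- shoe_child: the smallest of three heelless brown shoes, sole up on a fixed chrome last; sole 190 by 74 mm; origin: centre of the last's round foot on the bench, x to the toe, z up. Its bare heel seat, a level tan D 46 wide, 48 long (round end back), is centred at x -35, y 0, z 98 mm in this frame; from 10 mm ahead of it the sole climbs to the ball, 18 mm above the seat
- drawer: open, empty, stiff sliding drawer of the fixed grey toolbox (270 wide, 250 deep, 200 mm high); inside 212 mm wide (y), walls 42 high, front panel 57 high; origin on the inner floor at mid width, 75 mm behind the front panel's inside; -x points out of the toolbox, whose front face rises 70 to 90 mm from the origin in +x (latches 13 mm nearer)
- hammer: bystander: hammer lying on the bench, wooden handle, steel head, 240 mm long, 26 mm thick; origin under the middle of its length, x towards the head
- dauber: bystander: black dauber lying on the bench, round brush head 38 mm across, 27 mm high, handle 130 mm long; origin under the brush head, handle to -x
Mind the look-alikes: they are no part of the job. What is shaped like the heel_man but blue or turquoise is not meant.

How it is judged:
At the end, for the whole second after the job is handed in: each heel rests rubber up, level within 0.1 rad, on its own shoe's seat: centre within 8 mm along and across, 4 mm in height, within 0.2 rad of the shoe's line, straight edge towards the toe; the tin stands upright (0.1 rad) at rest on the drawer's floor (x of heel_man in the frame of shoe_man between -0.063 and -0.047 m and y of heel_man in the frame of shoe_man between -0.008 and 0.008 m and z of heel_man in the frame of shoe_man between 0.116 and 0.124 m and angle between the x axis of heel_man and the x axis of shoe_man, either way round below 0.2 rad and x of shoe_man in the frame of heel_man above 0 m and angle between each of heel_man, heel_woman, heel_child, tack_tin's own z axis and vertical below 0.1 rad and linear speed of each of heel_man, heel_woman, heel_child, tack_tin below 0.02 m/s and angular speed of each of heel_man, heel_woman, heel_child below 0.2 rad/s and x of heel_woman in the frame of shoe_woman between -0.053 and -0.037 m and y of heel_woman in the frame of shoe_woman between -0.008 and 0.008 m and z of heel_woman in the frame of shoe_woman between 0.108 and 0.116 m and angle between the x axis of heel_woman and the x axis of shoe_woman, either way round below 0.2 rad and x of shoe_woman in the frame of heel_woman above 0 m and x of heel_child in the frame of shoe_child between -0.043 and -0.027 m and y of heel_child in the frame of shoe_child between -0.008 and 0.008 m and z of heel_child in the frame of shoe_child between 0.094 and 0.102 m and angle between the x axis of heel_child and the x axis of shoe_child, either way round below 0.2 rad and x of shoe_child in the frame of heel_child above 0 m and x of tack_tin in the frame of drawer between -0.062 and 0.11 m and y of tack_tin in the frame of drawer between -0.092 and 0.092 m and z of tack_tin in the frame of drawer between -0.005 and 0.005 m); the robot touches nothing.
It fails at once if the hammer is moved more than 30 mm (distance of hammer from where it was at the start of the episode above 0.03 m).
It fails at once if the dauber is moved more than 30 mm (distance of dauber from where it was at the start of the episode above 0.03 m).
It also fails if it takes over 120 s, if anything falls off the work surface, if the arm or the gripper's body presses on something with over 40 N, if the wrist force passes 120 N, or if a joint passes its speed limit or range.

## Working session

There is one attempt and no reset: what is moved stays moved. The work goes in short steps, each a Python script; the robot and the scene stay as the last script left them, time stands still between calls to the robot, and variables do not carry over. Pictures are saved under pics/ and viewed, at most 14 in all, crops included, and the job is handed in when it is done.

```bash
ls; mkdir -p pics
python3 - <<'E'
from plant import robot
import cv2,numpy as np
for n in("side","top"):
    p,d=robot.snapshot(n); cv2.imwrite(f"pics/{n}0.png",p); np.savez(f"{n}0.npz",p=p,d=d)
    c=robot.camera_model(n); print(n,c)
E
```

```text
pics
side {'K': array([[523.58249822,   0.        , 279.93919063],
       [  0.        , 523.58249822, 217.73352727],
       [  0.        ,   0.        ,   1.        ]]), 'k1': -0.01592626567684002, 'xyz': array([ 0.1279977 , -1.07716192,  0.76431884]), 'orientation': array([[ 0.94581864, -0.15260538,  0.28659849],
       [-0.32460812, -0.46487363,  0.82372452],
       [ 0.00752729, -0.8721262 , -0.48922309]])}
top {'K': array([[521.98808957,   0.        , 268.86386702],
       [  0.        , 521.98808957, 206.55064812],
       [  0.        ,   0.        ,   1.        ]]), 'k1': 0.05377672134645182, 'xyz': array([0.36642577, 0.04169031, 1.33202558]), 'orientation': array([[-0.0242551 , -0.99292651,  0.11622666],
       [-0.99969778,  0.02362473, -0.00679836],
       [ 0.00400445, -0.11635643, -0.99319945]])}
```

View pics/side0.png

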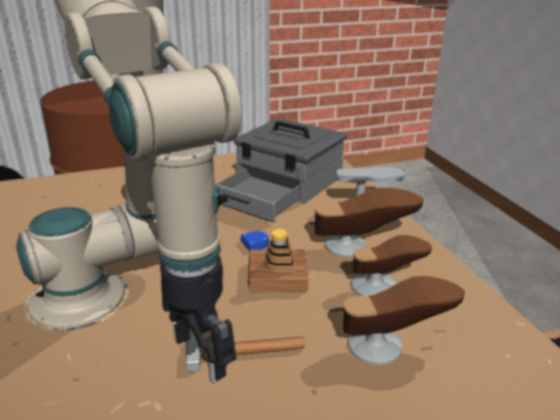

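View pics/top0.png

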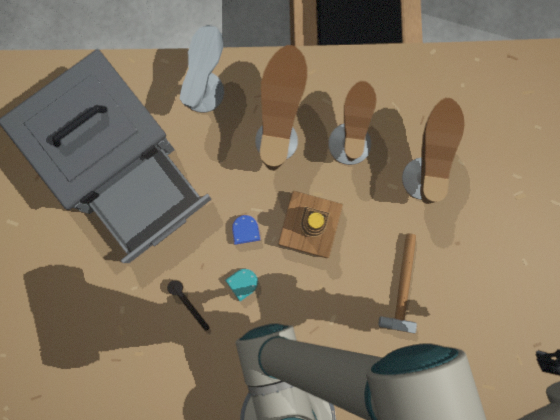

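The side view shows the pile at about (280,250) on the block, the toolbox at (290,170) and the shoes at (370,215), (392,255) and (400,310). The top view shows:
- **Pile:** about (316,222).
- **Shoes:** big (282,105), small (358,120), middle (443,150). A bare chrome last at (205,70) is a decoy.
- **Look-alikes:** blue D at (246,230) and turquoise D at (242,284). Neither is tan and black, so they are not meant.
- **Bystanders:** hammer (405,285) and dauber (190,305).

I'll confirm the pile in an enlarged crop.

```bash
cat > h.py <<'E'
import numpy as np,cv2
from plant import robot
def cloud(n,d):
    c=robot.camera_model(n);K=c["K"];k=c["k1"]
    v,u=np.mgrid[:d.shape[0],:d.shape[1]].astype(float)
    x=(u-K[0,2])/K[0,0];y=(v-K[1,2])/K[1,1];a,b=x.copy(),y.copy()
    for _ in range(10):
        s=1+k*(a*a+b*b);a,b=x/s,y/s
    return np.dstack([a*d,b*d,d])@c["orientation"].T+c["xyz"]
def project(n,P):
    c=robot.camera_model(n);q=(np.atleast_2d(P)-c["xyz"])@c["orientation"]
    s=q[:,:2]/q[:,2:];s=s*(1+c["k1"]*(s**2).sum(1,keepdims=True))
    return s@np.diag([c["K"][0,0]]*2)+c["K"][:2,2]
def rz(a):  # tool down, tool y axis at world angle a
    y=np.array([np.cos(a),np.sin(a),0]);z=np.array([0,0,-1.])
    return np.column_stack([np.cross(y,z),y,z])
E
python3 - <<'E'
from h import *
T=np.load("top0.npz");S=np.load("side0.npz")
def crop(n,p,x0,y0,x1,y1,s): return cv2.resize(p[y0:y1,x0:x1],None,fx=s,fy=s,interpolation=cv2.INTER_CUBIC)
a=crop("t",T["p"],270,180,355,265,5);b=crop("s",S["p"],235,215,320,300,4.4)
b=cv2.resize(b,(375,425));cv2.imwrite("pics/pile.png",np.hstack([a,b]))
a=crop("t",T["p"],240,40,480,210,3.2);cv2.imwrite("pics/shoes.png",a)
P=cloud("top",T["d"])
# height along rows/cols through pile and shoes
np.set_printoptions(precision=3,suppress=True,linewidth=220)
print("pile row222",np.c_[np.arange(280,345,2),P[222,280:345:2]][:, [0,1,2,3]].tolist() and P[222,280:345:2,2])
print("pile col316",P[190:255:2,316,2])
for c,(u,v) in dict(man=(274,150),woman=(434,188),child=(354,147),tin=(316,220),block=(290,215),drawer=(145,205),bench=(220,250)).items():
    print(c,P[v,u],np.median(P[v-2:v+3,u-2:u+3].reshape(-1,3),0))
Q=cloud("side",S["d"]);
for c,(u,v) in dict(tin=(279,235),bench=(150,390)).items(): print("side",c,Q[v,u])
E
```

```text
pile row222 [ 0.007  0.001  0.039  0.04   0.043  0.046  0.041  0.043  0.041  0.044  0.065  0.065  0.092  0.104  0.129  0.134  0.128  0.13   0.132  0.132  0.131  0.131  0.102  0.076  0.042  0.047  0.042  0.04   0.039  0.005 -0.
  0.001 -0.004]
pile col316 [ 0.003 -0.     0.003 -0.003  0.041  0.039  0.044  0.041  0.042  0.042  0.068  0.108  0.127  0.13   0.135  0.129  0.132  0.128  0.131  0.111  0.099  0.092  0.066  0.059  0.039  0.04   0.038  0.038  0.041  0.039  0.041
  0.04   0.041]
man [0.642 0.018 0.124] [0.642 0.018 0.122]
woman [ 0.544 -0.355  0.115] [ 0.544 -0.355  0.114]
child [ 0.65  -0.175  0.1  ] [ 0.65  -0.175  0.1  ]
tin [ 0.473 -0.075  0.129] [ 0.473 -0.075  0.131]
block [ 0.495 -0.019  0.039] [ 0.495 -0.019  0.043]
drawer [0.532 0.346 0.014] [0.532 0.345 0.015]
bench [0.414 0.159 0.005] [0.414 0.159 0.003]
side tin [ 0.472 -0.084  0.128]
side bench [ 0.129 -0.337 -0.004]
```

View pics/pile.png

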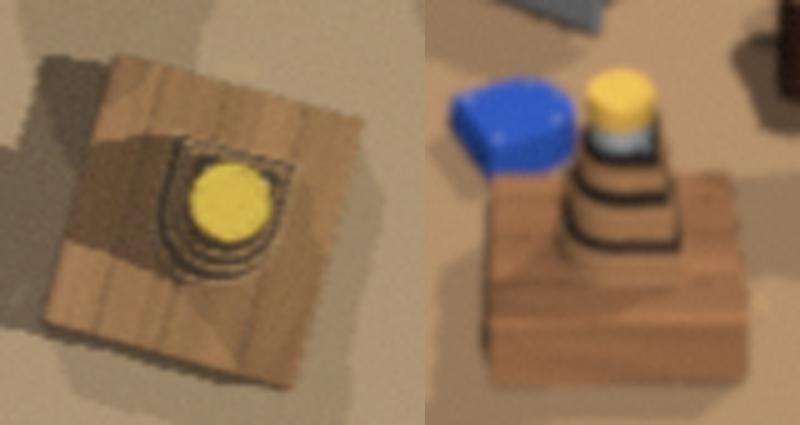

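View pics/shoes.png

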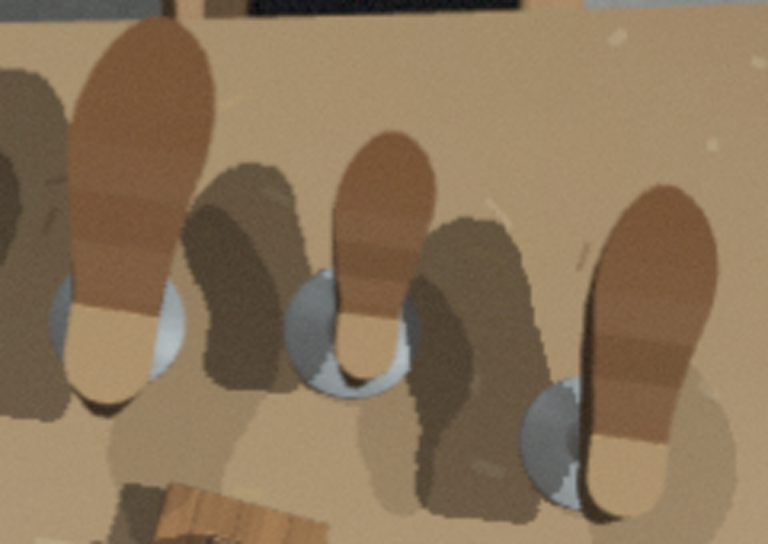

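The enlarged crops settle which objects are which. The pile at (316,222) is three nested tan and black D-heels under the yellow-capped tin, with the round ends toward the bottom of the image. The blue D beside the block is a decoy. The seats are the tan D's at about (274,150), (354,147) and (434,188). Next I'll fit the D outlines.

```bash
cat > fit.py <<'E'
from h import *
from scipy.optimize import minimize
from scipy.spatial import ConvexHull
DIM=dict(man=(.070,.066,.024),woman=(.058,.056,.024),child=(.048,.046,.018))
S=8
def D(L,W):
    a=np.linspace(np.pi/2,3*np.pi/2,40)
    return np.r_[np.c_[L/2*np.cos(a),W/2*np.sin(a)],[[L/2,-W/2],[L/2,W/2]]]
def poly(p,shape,zs,cam="top"):
    c,s=np.cos(p[2]),np.sin(p[2]);xy=shape@np.array([[c,s],[-s,c]])+p[:2]
    q=np.vstack([project(cam,np.c_[xy,np.full(len(xy),z)]) for z in zs])
    return q[ConvexHull(q).vertices]
def fit(mask,shape,zs,p0,base=None):
    v,u=np.nonzero(mask);x0,y0=u.min()-8,v.min()-8;w,h=u.max()+9-x0,v.max()+9-y0
    M=np.repeat(np.repeat(mask[y0:y0+h,x0:x0+w],S,0),S,1).astype(np.uint8)
    def draw(q,I): cv2.fillPoly(I,[np.round(((q-[x0,y0]+.5)*S-.5)*16).astype(np.int32)],1,shift=4)
    def cost(p):
        I=np.zeros_like(M);draw(poly(p,shape,zs),I)
        for b in base or []: draw(b,I)
        return (I!=M).sum()/M.sum()
    best=None
    for a in np.radians([-12,0,12]):
        s=np.array([p0[0],p0[1],p0[2]+a]);sim=np.vstack([s]+[s+e for e in np.diag([.008,.008,.15])])
        r=minimize(cost,s,method="Nelder-Mead",options=dict(initial_simplex=sim,xatol=1e-5,fatol=1e-5,maxiter=300))
        if best is None or r.fun<best.fun: best=r
    return best.x,best.fun
E
cat > m1.py <<'E'
from fit import *
import json
np.set_printoptions(precision=4,suppress=True)
fr=[robot.snapshot("top") for _ in range(10)];sd=[robot.snapshot("side") for _ in range(6)]
p=np.mean([f[0].astype(float) for f in fr],0);d=np.median([f[1] for f in fr],0)
ps=np.mean([f[0].astype(float) for f in sd],0).astype(np.uint8);Q=cloud("side",np.median([f[1] for f in sd],0))
P=cloud("top",d);np.savez("avg.npz",p=p,P=P,ps=ps,Q=Q);out={};hsv=cv2.cvtColor(p.astype(np.uint8),cv2.COLOR_BGR2HSV)
polys=[];vis=p.astype(np.uint8).copy();viss=ps.copy()
def show(x,sh,z):
    for im,c in((vis,"top"),(viss,"side")): cv2.polylines(im,[np.round(poly(x,sh,[z],c)*16).astype(int)],1,(0,255,0),1,shift=4)
for n,(u,v),zs in(("man",(274,150),.120),("woman",(434,188),.112),("child",(354,147),.098)):
    roi=np.zeros(d.shape,bool);roi[v-32:v+32,u-32:u+32]=1
    m=roi&(P[...,2]>zs-.012)&(P[...,2]<zs+.015)&(p[...,2]>float(p[v,u,2]+p[v-32,u+3,2])/2)
    l,cc=cv2.connectedComponents(m.astype(np.uint8));m=cc==cc[v,u]
    z=np.median(P[...,2][m]);x,f=fit(m,D(*DIM[n][:2]),[z],[*P[m][:,:2].mean(0),-.05]);out["seat_"+n]=[*x,z];show(x,D(*DIM[n][:2]),z)
    cs,sn=np.cos(x[2]),np.sin(x[2]);q=(Q-[x[0],x[1],0])@np.array([[cs,-sn,0],[sn,cs,0],[0,0,1]])
    k=(abs(q[...,0])<.02)&(abs(q[...,1])<.02)&(q[...,2]>zs-.02)&(q[...,2]<zs+.02)
    print(n,np.array(out["seat_"+n]),"mism",f,"px",m.sum(),"colour",p[v,u],p[v-32,u+3],"side z",np.median(q[k][:,2]),k.sum())
roi=np.zeros(d.shape,bool);roi[190:256,280:346]=1
a=np.linspace(0,2*np.pi,40);circ=.018*np.c_[np.cos(a),np.sin(a)]
c0=[.473,-.075,-.2]
for n,sh,lo,hi in(("tin",circ,.106,.130),("child",D(.048,.046),.088,.106),("woman",D(.058,.056),.064,.088),("man",D(.07,.066),.04,.064)):
    m=roi&(P[...,2]>(lo+hi)/2+.002)
    t=roi&(abs(P[...,2]-hi)<.006);x,f=fit(m,sh,[lo,hi],c0,polys);polys.append(poly(x,sh,[lo,hi]));c0=x if n!="tin" else [*x[:2],-.2]
    out[n]=[*x,np.median(P[...,2][t])];print(n,np.array(out[n]),"mism",f,m.sum());show(x,sh,hi)
m=np.zeros(d.shape,np.uint8);m[165:262,85:212]=1
m=(m>0)&(P[...,2]>.005)&(P[...,2]<.025)&(hsv[...,1]<60);m=cv2.morphologyEx(m.astype(np.uint8),cv2.MORPH_OPEN,np.ones((3,3)))
r=cv2.minAreaRect((P[m>0][:,:2]*1000).astype(np.float32));print("drawer",r,m.sum(),np.median(P[...,2][m>0]))
json.dump(out,open("pose.json","w"))
vis[m>0]=vis[m>0]//2+[90,0,0]
A=cv2.resize(vis[40:265,85:485],(800,450),interpolation=cv2.INTER_CUBIC);cv2.imwrite("pics/fit.png",A)
cv2.imwrite("pics/fits.png",cv2.resize(viss[180:340,230:480],(800,512),interpolation=cv2.INTER_CUBIC))
E
python3 m1.py
```

```text
man [ 0.6403  0.0194 -0.1803  0.122 ] mism 0.03768128453038674 px 724 colour [107.5 145.3 170.9] [ 63.4  91.5 124.7] side z 0.11925051781250112 116
woman [ 0.5422 -0.3584 -0.1417  0.1137] mism 0.05103764478764479 px 518 colour [108.1 145.4 171.5] [ 56.3  83.1 114.2] side z 0.11109224974596144 282
child [ 0.6471 -0.1756 -0.1495  0.0998] mism 0.05431547619047619 px 336 colour [106.6 142.9 170.3] [ 63.3  90.5 123.4] side z 0.09676563815021144 238
tin [ 0.4745 -0.0737  0.1646  0.1309] mism 0.0975354381443299 194
child [ 0.4735 -0.074  -0.2838  0.107 ] mism 0.07133345170454546 352
woman [ 0.4732 -0.0752 -0.3244  0.0879] mism 0.09827387063655031 487Traceback (most recent call last):
  File "m1.py", line 24, in <module>
    t=roi&(abs(P[...,2]-hi)<.006);x,f=fit(m,sh,[lo,hi],c0,polys);polys.append(poly(x,sh,[lo,hi]));c0=x if n!="tin" else [*x[:2],-.2]
                                      ~~~^^^^^^^^^^^^^^^^^^^^^^^
  File "fit.py", line 24, in fit
    r=minimize(cost,s,method="Nelder-Mead",options=dict(initial_simplex=sim,xatol=1e-5,fatol=1e-5,maxiter=300))
    res = _minimize_neldermead(fun, x0, args, callback, bounds=bounds,
                               **options)
    fxcc = func(xcc)
    fx = function(np.copy(x), *(wrapper_args + args))
  File "fit.py", line 18, in cost
    I=np.zeros_like(M);draw(poly(p,shape,zs),I)
                            ~~~~^^^^^^^^^^^^
  File "fit.py", line 11, in poly
    q=np.vstack([project(cam,np.c_[xy,np.full(len(xy),z)]) for z in zs])
                 ~~~~~~~^^^^^^^^^^^^^^^^^^^^^^^^^^^^^^^^^^
  File "h.py", line 11, in project
    c=robot.camera_model(n);q=(np.atleast_2d(P)-c["xyz"])@c["orientation"]
ValueError: time passes only in moves, steps and waits
```

```bash
sed -i 's/^def cloud/from functools import cache\n@cache\ndef cam(n): return robot.camera_model(n)\ndef cloud/; s/c=robot.camera_model(n)/c=cam(n)/' h.py
python3 - <<'E'
s=open("m1.py").read().split("\n")
i=[k for k,l in enumerate(s) if l.startswith("fr=")][0]
s[i:i+2]=['A=np.load("avg.npz");p,P,ps,Q=A["p"],A["P"],A["ps"],A["Q"];d=P[...,2]']
s=[l.replace('P=cloud("top",d);np.savez("avg.npz",p=p,P=P,ps=ps,Q=Q);','') for l in s]
open("m1.py","w").write("\n".join(l for l in s if not l.startswith('p=np.mean') and 'ps=np.mean' not in l))
E
python3 m1.py
```

```text
man [ 0.6403  0.0194 -0.1803  0.122 ] mism 0.03768128453038674 px 724 colour [107.5 145.3 170.9] [ 63.4  91.5 124.7] side z 0.11925051781250112 116
woman [ 0.5422 -0.3584 -0.1417  0.1137] mism 0.05103764478764479 px 518 colour [108.1 145.4 171.5] [ 56.3  83.1 114.2] side z 0.11109224974596144 282
child [ 0.6471 -0.1756 -0.1495  0.0998] mism 0.05431547619047619 px 336 colour [106.6 142.9 170.3] [ 63.3  90.5 123.4] side z 0.09676563815021144 238
tin [ 0.4745 -0.0737  0.1646  0.1309] mism 0.0975354381443299 194
child [ 0.4735 -0.074  -0.2838  0.107 ] mism 0.07133345170454546 352
woman [ 0.4732 -0.0752 -0.3244  0.0879] mism 0.09827387063655031 487
man [ 0.4739 -0.0741 -0.2793  0.065 ] mism 0.07297848664688428 674
drawer ((545.9696044921875, 344.5382385253906), (165.11788940429688, 211.948974609375), 36.890201568603516) 5147 0.01571599977270899
```

View pics/fit.png

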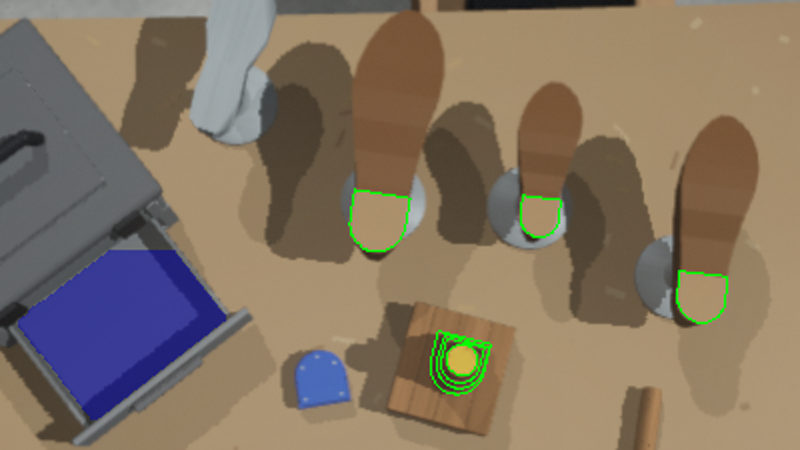

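View pics/fits.png

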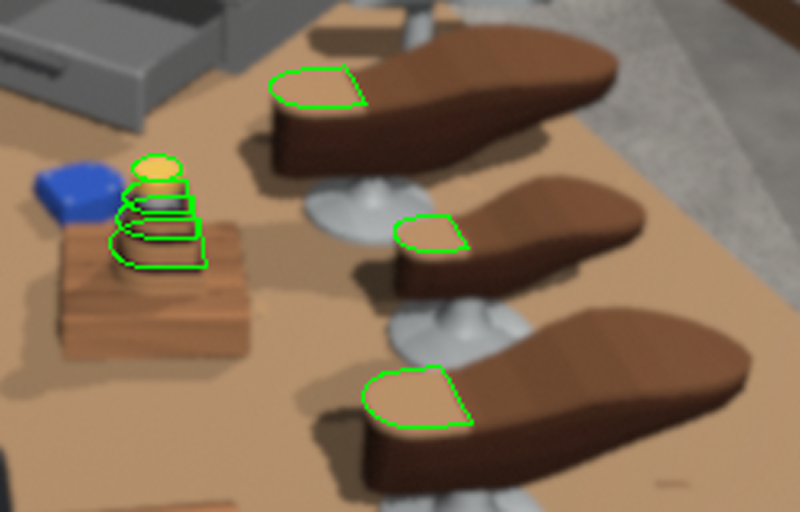

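The outlines match in both views and the heights agree to about 2 mm. Next is the tin.

```bash
cat > act.py <<'E'
from h import *
import json
POSE=json.load(open("pose.json"));ZT=.25
BACK=lambda w:.076-np.sqrt(.076**2-(w/2)**2)
def st(msg):
    o=robot.observe();print(msg,"t %.1f"%o["t"],"tcp",np.round(o["ee_pos"],4),"open %.4f"%o["opening"],"grip %.1f"%o["grasp_force"],"F",np.round(o["force"],1));return o
def above(xy,a):
    robot.move_pose([*xy,ZT],rz(a))
def pick(xy,a,support,w,force):
    z=support+.003-BACK(w);robot.gripper_open();above(xy,a)
    robot.move_linear([*xy,z+.03],vel=.25);robot.move_linear([*xy,z],vel=.06);st("down")
    robot.grasp(force);st("grasped");robot.move_linear([*xy,z+.03],vel=.08);robot.move_linear([*xy,ZT],vel=.25);st("lifted")
    return z-support
def place(xy,a,support,dz):
    above(xy,a);z=support+dz
    robot.move_linear([*xy,z+.025],vel=.25);robot.move_linear([*xy,z+.004],vel=.05);robot.hold(.2)
    f0=st("near")["force"][2];h=z+.004
    while h>z-.004:
        h-=.0007;robot.move_linear([*xy,h],vel=.02)
        if robot.observe()["force"][2]-f0>4: break
    st("touch %.4f of %.4f"%(h,z))
    robot.gripper_open();robot.hold(.2);robot.move_linear([*xy,h+.04],vel=.1);robot.move_linear([*xy,ZT],vel=.3);st("released")
E
python3 - <<'E'
from act import *
for a in(np.radians(-53.1),np.radians(126.9)):
    for xy in((.474,-.074),(.532,.334)): print(a,robot.inverse_kinematics([*xy,.25],rz(a)))
for n in("man","woman","child"):
    for k in(n,"seat_"+n):
        for s in(-1,1): print(k,s,robot.inverse_kinematics([*POSE[k][:2],.25],rz(POSE[k][2]+s*np.pi/2)))
E
```

```text
-0.9267698328089891 [-3.00038598e-01  1.05933939e-01  1.60853440e+00 -4.44089210e-16
  1.42712431e+00  6.26731235e-01]
-0.9267698328089891 [ 4.49916177e-01  3.36883098e-01  1.30030571e+00 -4.44089210e-16
  1.50440384e+00  1.37668601e+00]
2.2148228207808045 [-3.00038598e-01  1.05933939e-01  1.60853440e+00 -4.44089210e-16
  1.42712431e+00 -2.51486142e+00]
2.2148228207808045 [ 4.49916177e-01  3.36883098e-01  1.30030571e+00 -4.44089210e-16
  1.50440384e+00 -1.76490664e+00]
man -1 [-3.00263045e-01  1.05720370e-01  1.60878278e+00 -4.44089210e-16
  1.42708950e+00  1.54988127e+00]
man 1 [-3.00263045e-01  1.05720370e-01  1.60878278e+00 -4.44089210e-16
  1.42708950e+00 -1.59171139e+00]
seat_man -1 [-7.82162702e-02  3.56508844e-01  1.27060034e+00 -4.44089210e-16
  1.51448347e+00  1.67286221e+00]
seat_man 1 [-7.82162702e-02  3.56508844e-01  1.27060034e+00 -4.44089210e-16
  1.51448347e+00 -1.46873045e+00]
woman -1 [-3.02889525e-01  1.05035112e-01  1.60957925e+00 -4.44089210e-16
  1.42697829e+00  1.59231762e+00]
woman 1 [-3.02889525e-01  1.05035112e-01  1.60957925e+00 -4.44089210e-16
  1.42697829e+00 -1.54927503e+00]
seat_woman -1 [-6.91030562e-01  3.71391661e-01  1.24772450e+00 -4.44089210e-16
  1.52247649e+00  1.02149013e+00]
seat_woman 1 [-6.91030562e-01  3.71391661e-01  1.24772450e+00 -4.44089210e-16
  1.52247649e+00 -2.12010253e+00]
child -1 [-3.00432093e-01  1.05211270e-01  1.60937457e+00 -4.44089210e-16
  1.42700681e+00  1.55413532e+00]
child 1 [-3.00432093e-01  1.05211270e-01  1.60937457e+00 -4.44089210e-16
  1.42700681e+00 -1.58745733e+00]
seat_child -1 [-3.68728398e-01  4.04338173e-01  1.19602613e+00 -4.44089210e-16
  1.54122835e+00  1.35160938e+00]
seat_child 1 [-3.68728398e-01  4.04338173e-01  1.19602613e+00 -4.44089210e-16
  1.54122835e+00 -1.78998328e+00]
```

Run:
```python
from act import *
a=np.radians(-53.1);x=POSE["tin"][:2]
dz=pick(x,a,.106,.036,25)
if robot.observe()["opening"]>.03: place([.532,.334],a,.0145,dz)
p,_=robot.snapshot("top");q,_=robot.snapshot("side")
cv2.imwrite("pics/after1.png",np.hstack([cv2.resize(p[140:270,70:350],(560,260)),cv2.resize(q[120:300,200:380],(240,260))]))
```

```text
down t 4.3 tcp [ 0.4745 -0.0737  0.1067] open 0.0855 grip 0.0 F [-0.1  0.7 -0.8]
grasped t 5.1 tcp [ 0.4745 -0.0737  0.1068] open 0.0002 grip 0.0 F [ 0.2 -0.1 -0.4]
lifted t 6.2 tcp [ 0.4738 -0.0735  0.2491] open -0.0001 grip 0.0 F [ 0.3  0.  -0.5]
```

View pics/after1.png

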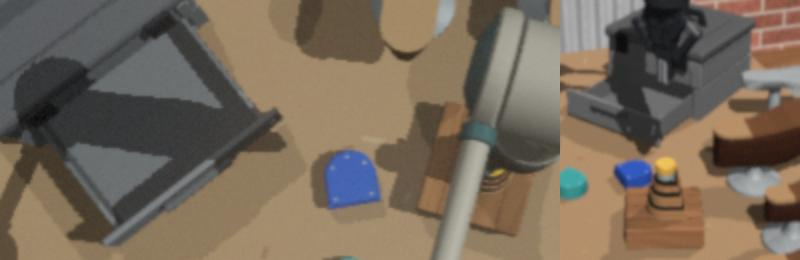

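The fingers shut on nothing and the tin has not moved: it is still on the pile at about (279,234) in the side view. I'll check where the tool really is against the picture.

Run:
```python
from act import *
o=st("now");print(o["tool_rot"],o["qpos"])
q,_=robot.snapshot("side")
g=np.array(o["ee_pos"]);R=np.array(o["tool_rot"])
for P,c in((g,(0,0,255)),(g-.1*R[:,2],(0,255,0)),([.4745,-.0737,.130],(255,0,255))):
    u=project("side",P)[0];print(u);cv2.circle(q,tuple(np.round(u).astype(int)),2,c,-1)
cv2.imwrite("pics/chk.png",cv2.resize(q[60:300,160:400],(600,600),interpolation=cv2.INTER_CUBIC))
```

```text
now t 6.3 tcp [ 0.4731 -0.0733  0.2479] open -0.0003 grip 0.0 F [-0.4 -0.  -0.4]
[[ 0.79968284  0.60040829 -0.0041532 ]
 [ 0.6004172  -0.79968592  0.00126958]
 [-0.00255899 -0.00350892 -0.99999057]] [-2.99174746e-01  1.08004216e-01  1.61126230e+00 -1.10037443e-05
  1.42666905e+00  6.27602510e-01]
[278.46013451 187.09702641]
[278.94641053 145.36322416]
[278.76250433 232.06804693]
```

View pics/chk.png

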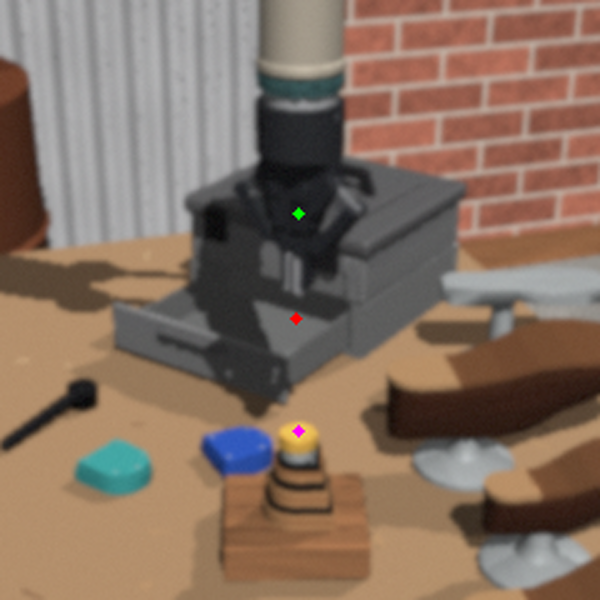

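Run:
```python
from act import *
np.set_printoptions(precision=3,suppress=True,linewidth=200)
def tips(tag):
    g=np.array(robot.observe()["ee_pos"])
    for n in("side","top"):
        Q=cloud(n,np.median([robot.snapshot(n)[1] for _ in range(3)],0)).reshape(-1,3)
        k=(np.hypot(*(Q[:,:2]-g[:2]).T)<.08)&(Q[:,2]>.155)&(Q[:,2]<.40);q=Q[k]
        h,e=np.histogram(q[:,2]-g[2],np.arange(-.03,.08,.01));print(tag,n,"z-tcp hist",h,"min",np.sort(q[:,2]-g[2])[:8])
        l=q[q[:,2]-g[2]<.045];print(np.median(l,0)-g)
tips("shut")
robot.gripper_open();tips("open")
```

```text
shut side z-tcp hist [ 0  0  0  0  0  6 40 56 63 50] min [0.026 0.027 0.028 0.029 0.029 0.03  0.03  0.031]
[-0.004 -0.008  0.038]
shut top z-tcp hist [0 0 0 0 0 0 0 0 0 0] min [0.084 0.094 0.104 0.104 0.105 0.109 0.11  0.11 ]
[nan nan nan]
open side z-tcp hist [ 0  0  0  0  0  0  0 49 83 84] min [0.04  0.041 0.041 0.042 0.042 0.042 0.042 0.042]
[-0.02   0.031  0.043]
open top z-tcp hist [0 0 0 0 0 0 0 0 0 0] min [0.091 0.093 0.093 0.095 0.097 0.098 0.099 0.1  ]
[nan nan nan]
  return _methods._mean(a, axis=axis, dtype=dtype,
  ret = um.true_divide(
```

The picture shows the real fingertips about 27 mm above the reported TCP with the fingers shut, and 40 mm above with them open. I'll check whether that offset changes with reach, and whether there is a tilt.

```bash
cat > tipm.py <<'E'
from act import *
np.set_printoptions(precision=3,suppress=True,linewidth=200)
def tips(tag):
    o=robot.observe();g=np.array(o["ee_pos"]);X=cam("side")["orientation"][:,0]
    Q=cloud("side",np.median([robot.snapshot("side")[1] for _ in range(3)],0)).reshape(-1,3)
    q=Q[(np.hypot(*(Q[:,:2]-g[:2]).T)<.075)&(Q[:,2]>g[2]-.03)]-g
    r=[]
    for lo,hi in((.0,.05),(.05,.075),(.08,.10),(.10,.12),(.12,.14),(.14,.16),(.16,.18)):
        s=q[(q[:,2]>=lo)&(q[:,2]<hi)]@X
        r.append(np.percentile(s,[2,98]).mean()*1e3 if len(s)>5 else np.nan)
    print(tag,g,"lowest",np.sort(q[:,2])[:5],"lateral mid mm by height",np.array(r).round(1))
E
python3 - <<'E'
from tipm import *
a=-np.pi/2-.1
robot.grasp(20)
for xy,z in(((.30,-.05),.25),((.60,-.09),.25),((.60,-.09),.35)):
    robot.move_pose([*xy,z],rz(a));robot.hold(.2);tips(str((xy,z)))
print(robot.observe()["t"])
E
```

```text
((0.3, -0.05), 0.25) [ 0.301 -0.05   0.25 ] lowest [0.026 0.028 0.029 0.029 0.029] lateral mid mm by height [-0.3 -1.5  4.5  5.3  2.1  3.1  3.3]
((0.6, -0.09), 0.25) [ 0.599 -0.09   0.251] lowest [0.028 0.028 0.028 0.028 0.029] lateral mid mm by height [ 0.1 -1.7 -0.2  0.1  0.3 -1.4 -0.8]
((0.6, -0.09), 0.35) [ 0.599 -0.09   0.348] lowest [0.028 0.028 0.028 0.029 0.029] lateral mid mm by height [ 0.1 -2.   0.7  0.7  0.7 -0.6  0.3]
11.9417
```

The offset is constant, with no tilt and lateral agreement within about 1 mm. The tool is simply 27–28 mm shorter than reported, so I'll correct z for that and retry the tin.

```bash
sed -i 's/z=support+.003-BACK(w)/z=support+.003-BACK(w)-.0265/' act.py
python3 - <<'E'
from act import *
a=np.radians(-53.1);x=POSE["tin"][:2]
dz=pick(x,a,.106,.036,25)
if robot.observe()["opening"]>.03: place([.532,.334],a,.0145,dz)
robot.move_pose([.30,-.25,.3],rz(-np.pi/2))
p,_=robot.snapshot("top");q,_=robot.snapshot("side")
cv2.imwrite("pics/after1.png",np.hstack([cv2.resize(p[140:270,70:350],(560,260)),cv2.resize(q[120:300,200:380],(240,260))]))
E
```

```text
down t 14.8 tcp [ 0.4745 -0.0737  0.0802] open 0.0854 grip 0.0 F [ 0.1  0.4 -0.4]
grasped t 15.4 tcp [ 0.4748 -0.0738  0.0807] open 0.0349 grip 25.0 F [-1.2 -0.4  3.5]
lifted t 16.6 tcp [ 0.4735 -0.0734  0.2485] open 0.0353 grip 25.0 F [-1.4 -0.3 -0.5]
near t 20.0 tcp [ 0.5322  0.3341 -0.0069] open 0.0351 grip 25.0 F [ 0.3 -0.5  0.4]
touch -0.0128 of -0.0112 t 22.0 tcp [ 0.5321  0.3341 -0.0118] open 0.0351 grip 25.6 F [-1.7 -0.1  5.8]
released t 24.2 tcp [0.5309 0.3334 0.2478] open 0.0853 grip 0.0 F [ 0.5 -0.5 -0.8]
```

View pics/after1.png

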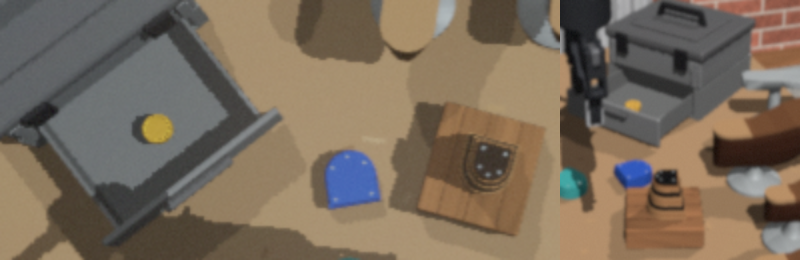

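The tin stands upright in the drawer at crop (157,128). A 3.5 N push at the grasp suggests the tips just brushed the child heel, so I'll add a little margin. I'll re-measure the uncovered heels and move the child heel.

```bash
sed -i 's/support+.003-/support+.0045-/' act.py
cat > heel.py <<'E'
from act import *
from fit import *
import sys
LV=[("child",.088,.106),("woman",.064,.088),("man",.04,.064)]
def measure(first):
    P=cloud("top",np.median([robot.snapshot("top")[1] for _ in range(7)],0))
    roi=np.zeros(P.shape[:2],bool);roi[190:256,280:346]=1;polys=[];out={}
    for n,lo,hi in LV[[l[0] for l in LV].index(first):]:
        m=roi&(P[...,2]>(lo+hi)/2+.002);sh=D(*DIM[n][:2])
        x,f=fit(m,sh,[lo,hi],POSE[n][:3],polys);polys.append(poly(x,sh,[lo,hi]));out[n]=x;print(n,x.round(4),"mism %.3f"%f)
    return out
n=sys.argv[1];h=measure(n)[n];s=POSE["seat_"+n];W=DIM[n][1]
lo={l[0]:l[1] for l in LV}[n];zs=dict(man=.120,woman=.112,child=.098)[n]
gx=.010
off=lambda p:np.array(p[:2])+gx*np.array([np.cos(p[2]),np.sin(p[2])])
dz=pick(off(h),h[2]-np.pi/2,lo,W,50)
if abs(robot.observe()["opening"]-W)<.006: place(off(s),s[2]-np.pi/2,zs,dz)
else: print("BAD GRASP")
robot.move_pose([.30,-.25,.3],rz(-np.pi/2))
p,_=robot.snapshot("top");q,_=robot.snapshot("side")
cv2.imwrite(f"pics/{n}.png",np.hstack([cv2.resize(p[40:265,240:480],(426,400)),cv2.resize(q[170:340,230:390],(374,400))]))
# refit on the seat
P=cloud("top",np.median([robot.snapshot("top")[1] for _ in range(7)],0))
u,v=np.round(project("top",[*s[:2],zs+DIM[n][2]])[0]).astype(int);t=zs+DIM[n][2]
m=np.zeros(P.shape[:2],bool);m[v-24:v+24,u-24:u+24]=1
c,sn=np.cos(s[2]),np.sin(s[2]);loc=(P-[s[0],s[1],0])@np.array([[c,-sn,0],[sn,c,0],[0,0,1]])
m&=(loc[...,2]>t-DIM[n][2]*.45)&(loc[...,0]<DIM[n][0]/2+.012)
x,f=fit(m,D(*DIM[n][:2]),[t],s[:3]);e=x-np.array(s[:3]);print("placed err local",(np.array([[c,sn],[-sn,c]])@e[:2]).round(4),"yaw %.3f"%e[2],"mism %.3f"%f,"ztop",np.median(P[...,2][m]).round(4),"expect",t)
E
python3 heel.py child
```

```text
child [ 0.4735 -0.0741 -0.2841] mism 0.073
woman [ 0.4731 -0.0753 -0.3015] mism 0.094
man [ 0.4739 -0.0741 -0.2793] mism 0.071
down t 29.5 tcp [ 0.4831 -0.0768  0.0622] open 0.0853 grip 0.0 F [ 0.3 -0.6  1.1]
grasped t 30.0 tcp [ 0.4838 -0.077   0.0631] open 0.0447 grip 51.3 F [-0.3 -0.1  3.6]
lifted t 31.3 tcp [ 0.4821 -0.0766  0.2483] open 0.0445 grip 50.9 F [ 0.2 -0.6 -0.8]
near t 33.6 tcp [ 0.6572 -0.1772  0.0767] open 0.0450 grip 50.9 F [-0.3  0.4 -0.1]
touch 0.0722 of 0.0724 t 35.1 tcp [ 0.6571 -0.1772  0.0731] open 0.0447 grip 51.5 F [-0.8  0.4  5.7]
released t 37.0 tcp [ 0.6566 -0.177   0.2496] open 0.0855 grip 0.0 F [ 0.5 -0.1 -0.2]
placed err local [-0.002  -0.0014] yaw -0.020 mism 0.048 ztop 0.1175 expect 0.116
```

View pics/child.png

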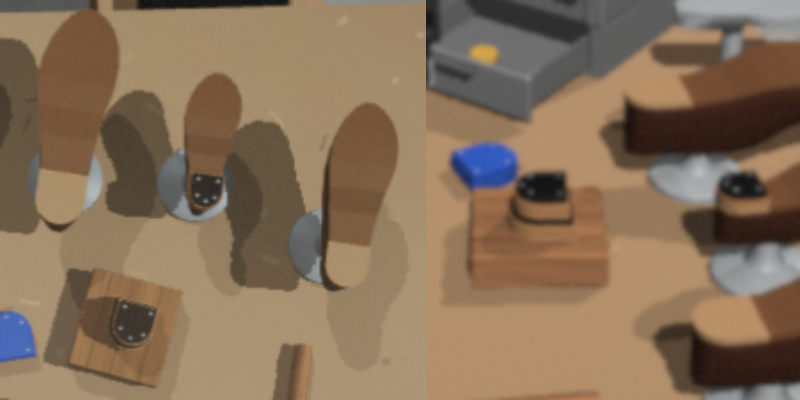

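The child heel sits squarely on its seat at crop (206,190), within about 2 mm. The woman heel is next, then the man heel.

```bash
python3 heel.py woman
```

```text
woman [ 0.4731 -0.0754 -0.2861] mism 0.091
man [ 0.4735 -0.0743 -0.2779] mism 0.072
down t 41.9 tcp [ 0.4826 -0.0781  0.0364] open 0.0854 grip 0.0 F [0.1 0.  0. ]
grasped t 42.3 tcp [ 0.4833 -0.0784  0.0372] open 0.0548 grip 53.2 F [ 0.2 -0.9  2.8]
lifted t 43.7 tcp [ 0.4816 -0.0779  0.2483] open 0.0549 grip 52.8 F [-0.7 -0.8 -0.5]
near t 46.3 tcp [ 0.5523 -0.36    0.0889] open 0.0548 grip 52.8 F [ 0.2 -0.1  0.1]
touch 0.0845 of 0.0847 t 47.8 tcp [ 0.5522 -0.3599  0.0853] open 0.0551 grip 53.3 F [-0.9  0.4  5.9]
released t 49.5 tcp [ 0.5519 -0.3596  0.2498] open 0.0854 grip 0.0 F [-1.  -0.7 -0.9]
placed err local [-0.0022  0.0013] yaw -0.015 mism 0.056 ztop 0.1374 expect 0.136
```

```bash
python3 heel.py man
```

```text
man [ 0.4736 -0.0735 -0.2929] mism 0.071
down t 54.3 tcp [ 0.4831 -0.0763  0.0102] open 0.0854 grip 0.0 F [0.3 0.6 0.8]
grasped t 54.6 tcp [ 0.4838 -0.0766  0.011 ] open 0.0650 grip 56.1 F [0.9 0.1 3.1]
lifted t 56.1 tcp [ 0.4821 -0.0761  0.2483] open 0.0650 grip 55.9 F [-0.1  0.1 -2. ]
near t 58.4 tcp [0.6504 0.0177 0.0947] open 0.0649 grip 55.8 F [ 0.7 -1.1  0. ]
touch 0.0903 of 0.0905 t 59.9 tcp [0.6503 0.0176 0.091 ] open 0.0649 grip 56.4 F [-0.8  0.6  4.3]
released t 61.5 tcp [0.6499 0.0176 0.25  ] open 0.0854 grip 0.0 F [-0.4 -0.7 -0.8]
placed err local [-0.0021 -0.0008] yaw 0.018 mism 0.036 ztop 0.1457 expect 0.144
```

View pics/man.png

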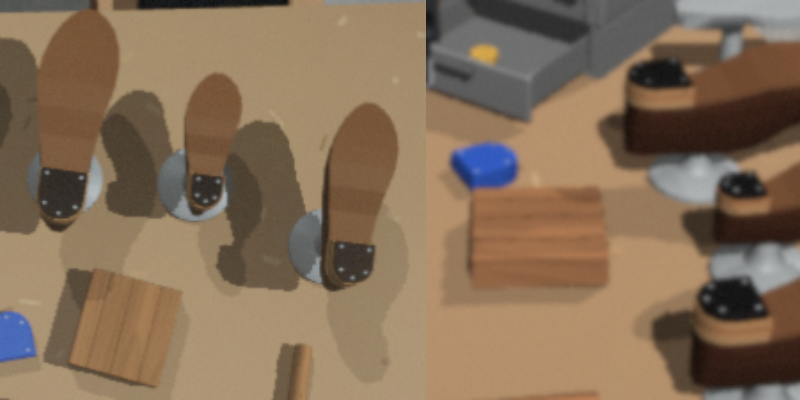

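All three heels are on their seats, rubber up and straight edge toward the toe: crop (63,192), (206,190) and (352,260). The tin is in the drawer and the arm is clear, so I'm handing in.

```bash
python3 -c "
from plant import robot
print(robot.job_done())"
```

```text
the job is handed in; nothing more can be done
None
```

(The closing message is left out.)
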